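Set the tall optical cell in the light path

ROBOT

A 6-joint arm with a two-finger parallel gripper is mounted at the origin on the work surface. World frame = base frame: x ahead of the robot, y to its left, z up, the work surface at z = 0. Lengths are in m, angles in rad, forces in N, time in s.
With the tool pointing down it reaches from about 0.225 to 0.875 m from the base axis. Payload 3.4 kg.
Tool frame: the origin (TCP) lies midway between the tips of the shut fingers; the grasp point (between the pads) lies 19 mm behind it (pinch_z is the distance from the TCP to the grasp point, in m); z points along the fingers, y is the line along which they close (so a half turn about z gives the same grasp; the last joint's range is limited). The gripper opens to 85 mm and grips with 20 to 120 N. Pads are 22 mm wide; open, the fingers measure 114 mm over their backs; the gripper's body (76 mm by 85 mm) begins 54 mm behind the grasp point. The pads swing forward as they close: fully open they stand 13 mm farther back than shut.
Start: joints at [-1.26, 0.276, 1.505, -0, 1.361, -0.121], TCP at [0.241, -0.522, 0.231] pointing down, gripper open.
Joint ranges: [-2.89, 2.89], [-0.75, 2.08], [0.22, 2.7], [-1.18, 4.32], [0.11, 2.71], [-2.7, 2.7]. Speed limits (rad/s): [2.57, 2.57, 3.14, 3.14, 3.14, 3.14].

INTERFACE

Orientations are given as a unit quaternion [w, x, y, z].
In Python, from rig import get_state, get_image, sign_off, pinch_z gives the robot as it stands.
- The arm moves only by the tool send_rows, never from a script. Its argument "steps" is one flat list of numbers, 5 for each row, row after row: the gripper's target within -1 to 1 (fully open at 1, half-way at 0, shut at -1), then the shift along the tool's x, y, z in cm, then the turn about the tool's z in degrees. In form: [gripper, x, y, z, roll, gripper, x, y, z, roll, ...]. A call has 1 to 12 rows; each row shifts and turns the commanded pose from where the row before left it, along the tool's axes as they then stand; what a row does not reach is not made up. A row lasts 1/10 s, in which the tool goes at most 50 mm and 8.59 degrees, less where a joint would pass 70% of its speed; a pose out of reach is approached as far as the arm can. A call is refused whole if a number of a shift passes 5 or a number of a turn 8.59, either way. A call with a gripper value outside its range is refused whole. The fingers move at their own pace and stop on an object; "newtons" is the grip in N (left out, the last holds). Time passes only in rows, so rows that do not move let the fingers close. It gives the time, the measured TCP pose, the force, the opening and the grip force at its end, in the units of the state.
- get_state(): the state, without advancing time (a new reading comes with each control period).
- get_image(name): name is "scene" or "top" or "wrist"; returns a dict with "color" (480x640x3 uint8, red, green, blue), "mtx" (3x3 intrinsics, pixels), "k1" (the pictures are not rectified: a ray, as slopes to the right and down, at radius r is drawn at 1 + k1 r^2 times it, then the intrinsics apply), "T" (4x4, takes a point from camera to world coordinates); the wrist camera has in their place "mount" (4x4, takes a point from camera to tool coordinates, whose origin is the TCP and whose axes are the flange's). Camera axes: x right, y down, z forward; pixel columns grow to the right and rows downward; lengths in m; the calibration is good to about 2 mm. A picture is of the moment at which its call begins: read the wrist's pose just before it. There is no depth.
- sign_off(): hands the job in; it is judged then, once.
The state is a dict: "clock": time; "qpos": joint angles; "qd": joint speeds; "effort": joint torques, N m; "position": TCP position; "ee_rot": TCP orientation; "contact_force": force on the tool from outside, world axes, zero at the start; "moment": the same for the moment, N m; "width": finger opening in m; "gripper_force": force on a finger pad.
Only numpy, scipy, OpenCV 4.12 (cv2) and the standard library are available. Lean on these libraries where they do the work, as an engineer would, in place of code of your own. Each camera call takes 0.05 s, during which the arm holds its last target. There are 200 camera calls.

TASK

Take the taller of the two rectangular optical cells and stand it upright in the middle of the round stage between the lamp and the camera, turned so that the light passes straight through its two clear broad faces. Set it down on the stage before letting go, do not drop it, and leave the short cell and the bottle standing where they are.

Things in the scene. Friction and masses are not known exactly. Their poses are not given: they have to be found in the camera images.
- tall_cell_mid (a point): Centre of the tall optical cell, 40 mm above its foot: a closed rigid box standing upright on the table, 28 x 46 mm in plan and 80 mm tall, about 0.16 kg (may be 30 % off). x goes through the two clear glass broad faces (28 mm apart), y through the two grey narrow sides (46 mm apart, good to grip), z up. Grey cap and foot. Same either way round.
- short_cell_mid (a point): Centre of the short optical cell, 24 mm above its foot: made like the tall one, 28 x 46 mm in plan (same axes) but only 48 mm tall. Not to be moved.
- bottle_mid (a point): Centre of the white round solvent bottle with steel cap, 65 mm above its foot: 54 mm in diameter, 130 mm tall. Not to be moved.
- stage_top (a point): Centre of the flat top of the round aluminium stage (84 mm across, 22 mm above the table) of a fixed rig on a 100 x 360 mm black base. The light path runs level along this point's y axis, 40 mm above it, from the finned lamp barrel (+y) to the black camera barrel (-y). Barrels begin 75 mm from the centre and rise 63 mm above the stage. Dark outline: the cell's footprint, 50 (x) by 32 mm (y). z up.

How it is judged:
At the end, for the whole second after the job is handed in: The tall cell stands at rest on the stage, upright within 6 degrees, its centre within 15 mm of the stage's middle, the line through its clear faces within 10 degrees of the light path; the short cell and the bottle are within 30 mm of where they stood (horizontal distance between tall_cell_mid and stage_top below 0.015 m and z of tall_cell_mid in the frame of stage_top between 0.034 and 0.046 m and angle between tall_cell_mid's own z axis and vertical below 0.1 rad and angle between the x axis of tall_cell_mid and the y axis of stage_top, either way round below 0.1745 rad and linear speed of tall_cell below 0.02 m/s and distance of each of short_cell_mid, bottle_mid from where it was at the start of the episode below 0.03 m); the robot touches nothing.
It fails at once if the tall cell is let go or thrown with its foot more than 15 mm above the stage's height (height (world z) of tall_cell_mid above 0.077 m and contact force between the fingers and tall_cell below 0.05 N).
It fails at once if the short cell is shifted or knocked over (its centre moved 30 mm, or tipped 30 degrees) (distance of short_cell_mid from where it was at the start of the episode above 0.03 m or angle between short_cell_mid's own z axis and vertical above 0.52 rad).
It fails at once if the bottle is shifted or knocked over (its centre moved 30 mm, or tipped 30 degrees) (distance of bottle_mid from where it was at the start of the episode above 0.03 m or angle between bottle_mid's own z axis and vertical above 0.52 rad).
It also fails if it takes over 38 s, if anything falls off the work surface, if the arm or the gripper's body presses on something with over 40 N, if the wrist force passes 120 N, or if a joint passes its speed limit or range.

## Working session

There is one attempt and no reset: what is moved stays moved. The work goes in short steps, Python scripts to look and compute and a tool call to move; the robot and the scene stay as the last step left them, time stands still between calls to the robot, and variables do not carry over. Pictures are saved under pics/ and viewed, at most 10 in all, crops included, and the job is handed in when it is done.

Besides the shell and the picture viewer there is one more tool, called after ">>>" by a JSON object that holds its "op" and its "data". send_rows: Moves the arm, as the interface text tells. Its arguments: {"type":"object","properties":{"steps":{"type":"array"},"newtons":{"type":"number"}},"required":["steps"]}

```bash
mkdir -p pics; ls; cat > h.py <<'E'
import numpy as np, cv2, json
from rig import get_state, get_image, sign_off, pinch_z
def snap(n,f):
    s=get_state(); im=get_image(n); cv2.imwrite('pics/'+f,im['color'][:,:,::-1])
    T=np.array(im['T']) if 'T' in im else None
    return s,im
def rays(im,uv,T=None):
    T=np.array(im['T']) if T is None else T
    K=np.array(im['mtx']);k=im['k1']
    p=cv2.undistortPoints(np.array(uv,float).reshape(-1,1,2),K,np.array([k,0,0,0.])).reshape(-1,2)
    d=np.c_[p,np.ones(len(p))]@T[:3,:3].T
    return T[:3,3],d
def plane(im,uv,z,T=None):
    o,d=rays(im,uv,T); return o+d*((z-o[2])/d[:,2])[:,None]
E
python3 - <<'E'
from h import *
s,im=snap('top','top0.png');print(im['mtx'],im['k1'],im['T'],pinch_z)
s,im=snap('scene','scene0.png');print(im['T']);print(s)
E
```

```text
pics
[[580.18669105   0.         320.57327037]
 [  0.         580.18669105 239.47194539]
 [  0.           0.           1.        ]] -0.08992778695364187 [[ 0.02418779 -0.99202004  0.12373842  0.39149526]
 [-0.99969029 -0.02472631 -0.00281802 -0.01382639]
 [ 0.00585512 -0.12363193 -0.99231087  1.20543456]
 [ 0.          0.          0.          1.        ]] 0.0187
[[ 0.58162291  0.48639627 -0.65202259  1.06258053]
 [ 0.81344542 -0.34321574  0.46958441 -0.36942325]
 [ 0.00461969 -0.80350584 -0.59527895  0.56519838]
 [ 0.          0.          0.          1.        ]]
{'clock': 0.05, 'qpos': array([-1.25998984e+00,  2.76618060e-01,  1.50611667e+00,  1.20064381e-05,
        1.36070007e+00, -1.20981577e-01]), 'qd': array([ 0.00075679, -0.00047852, -0.00238977,  0.00118882,  0.00018103,
       -0.00204146]), 'effort': array([ 2.13774787e-03, -4.18080819e+01, -2.46676308e+01, -7.36494189e-05,
        5.49478806e-03,  1.84714247e-05]), 'position': array([ 0.24048401, -0.52172536,  0.23043312]), 'ee_rot': array([-9.17482594e-04,  9.76785120e-01,  2.14219470e-01, -8.14463565e-05]), 'contact_force': array([ 0.4557348 , -0.42693423,  0.65540019]), 'moment': array([-0.02942408,  0.00569762,  0.01593539]), 'gripper_force': 0.0, 'width': 0.08538003491496804}
```

View pics/top0.png

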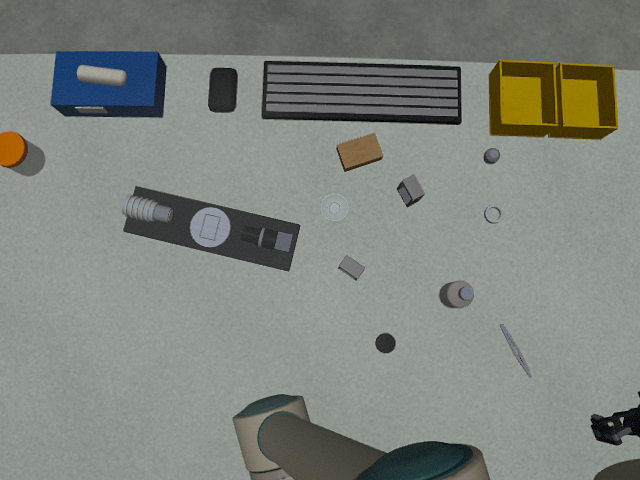

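View pics/scene0.png

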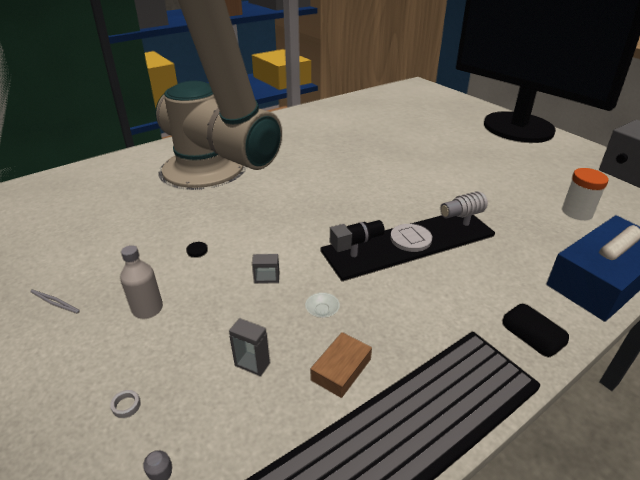

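The top view shows the tall cell at about (411,190), the short cell at (351,267), the bottle at (458,294), and the stage at (210,228) with the lamp to its left and the camera to its right. The scene view has the tall cell at (249,347) and the stage at (411,237). Next I'll zoom in on both.

```bash
python3 - <<'E'
from h import *
a=cv2.imread('pics/top0.png'); b=cv2.imread('pics/scene0.png')
c=lambda i,x,y,w,h:cv2.resize(i[y:y+h,x:x+w],(400,300),interpolation=cv2.INTER_CUBIC)
cv2.imwrite('pics/crop1.png',np.vstack([np.hstack([c(a,391,172,40,30+0) if 0 else c(a,384,168,56,42),c(a,114,180,192,96+48)]),
 np.hstack([c(b,210,310,80,60+15),c(a,180,205,60,45)])]))
E
```

```text
(no output)
```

View pics/crop1.png

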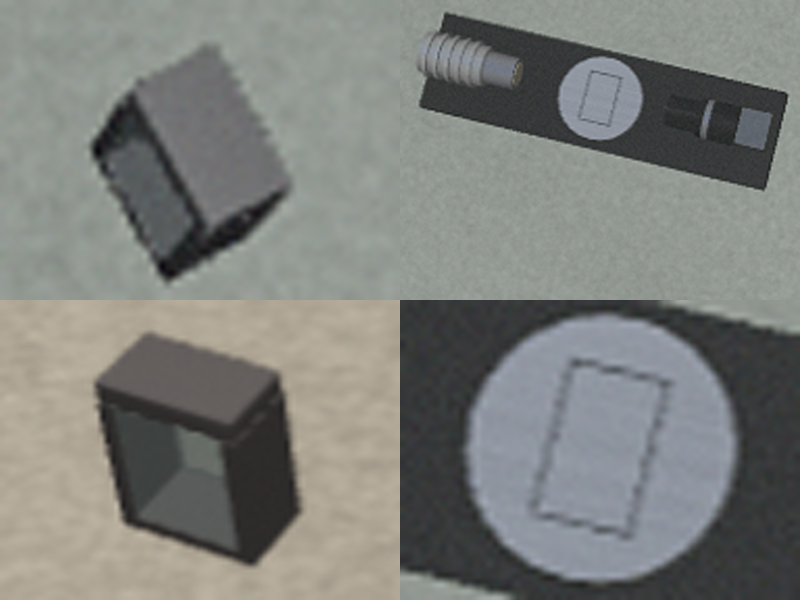

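The crops show the cap's top face with corners near top-image pixels (403,181), (414,174), (425,194) and (413,200). They also show a bright stage disc with its outline, on the black base. I'll measure both.

```bash
cat >> h.py <<'E'
def measure(im,cellbox,zc,pr=True):
    g=cv2.cvtColor(np.array(im['color']),cv2.COLOR_RGB2GRAY)
    x0,y0,x1,y1=cellbox
    S=8; r=cv2.resize(g[y0:y1,x0:x1],None,fx=S,fy=S,interpolation=cv2.INTER_CUBIC)
    m=cv2.inRange(r,72,122); m=cv2.morphologyEx(m,cv2.MORPH_OPEN,np.ones((25,25)))
    cs,_=cv2.findContours(m,cv2.RETR_EXTERNAL,cv2.CHAIN_APPROX_NONE)
    c=max(cs,key=cv2.contourArea).reshape(-1,2).astype(float)
    c=(c+.5)/S-.5+[x0,y0]
    P=plane(im,c,zc)[:,:2]
    (ce,wh,an)=cv2.minAreaRect((P*1000).astype(np.float32)); bx=cv2.boxPoints((ce,wh,an))
    e=[bx[1]-bx[0],bx[2]-bx[1]]; sh=min(e,key=np.linalg.norm)
    return ce,wh,np.degrees(np.arctan2(sh[1],sh[0]))
E
python3 - <<'E'
from h import *
im=get_image('top')
print('tall',measure(im,(384,166,440,214),.08))
print('short',measure(im,(328,248,376,288),.048))
g=cv2.cvtColor(im['color'],cv2.COLOR_RGB2GRAY)
print(g[182:192,405:421:3],g[160,400],g[228,210],g[252,200])
# stage
S=4;x0,y0=180,200
r=cv2.resize(g[y0:258,x0:242],None,fx=S,fy=S,interpolation=cv2.INTER_CUBIC)
m=cv2.inRange(r,90,255);m[:,:]=cv2.morphologyEx(m,cv2.MORPH_OPEN,np.ones((9,9)))
cs,_=cv2.findContours(m,cv2.RETR_EXTERNAL,cv2.CHAIN_APPROX_NONE)
for c in cs:
    c=(c.reshape(-1,2)+.5)/S-.5+[x0,y0]; P=plane(im,c,.022)[:,:2]*1000
    print('disc',cv2.fitEllipse(P.astype(np.float32)))
# base
m=cv2.inRange(g,0,75); m[:180]=0;m[280:]=0;m[:,310:]=0
cs,_=cv2.findContours(m,cv2.RETR_EXTERNAL,cv2.CHAIN_APPROX_NONE)
c=max(cs,key=cv2.contourArea).reshape(-1,2); P=plane(im,c,.01)[:,:2]*1000
print('base',cv2.minAreaRect(P.astype(np.float32)),cv2.boxPoints(cv2.minAreaRect(P.astype(np.float32))))
print('outline rough',plane(im,[[180+572*0.15-60,205+(360-300)*.15],[180+272*.15,205+83*.15],[180+132*.15,205+216*.15],[180+230*.15,205+236*.15]],.022)*1000)
print('bottle cap',plane(im,[[466,294]],.13))
E
```

```text
tall ((642.64111328125, -198.2401123046875), (46.276119232177734, 27.662860870361328), np.float32(-61.160522))
short ((484.0225830078125, -81.56477355957031), (43.43268585205078, 22.554723739624023), np.float32(-43.877426))
[[115 115 116 112 109 154]
 [116 114 114 115 111 154]
 [121 111 111 113 112 131]
 [105 116 114 112 114 129]
 [ 66 115 114 115 110 108]
 [ 46 116 114 114 114 115]
 [ 58 115 115 113 113 112]
 [ 90 122 115 115 112 113]
 [ 92 105 116 117 114 113]
 [ 89  88 114 114 116 114]] 155 149 151
disc ((505.41778564453125, 249.26144409179688), (20.858150482177734, 127.58045959472656), 174.50128173828125)
disc ((559.96923828125, 212.5106658935547), (83.54794311523438, 84.10891723632812), 172.36961364746094)
disc ((608.8645629882812, 168.36248779296875), (18.414783477783203, 115.75015258789062), 174.40170288085938)
base ((559.6428833007812, 212.41067504882812), (359.5990295410156, 100.30349731445312), 77.95536804199219) [[473.0758    47.03473 ]
 [571.17114   26.104034]
 [646.20996  377.78662 ]
 [548.1146   398.71732 ]]
outline rough [[586.31495949 221.86033491  22.        ]
 [579.82550929 190.29798999  22.        ]
 [537.16494735 231.88318702  22.        ]
 [531.69847762 201.12291981  22.        ]]
bottle cap [[ 0.4301075  -0.28992493  0.13      ]]
```

>>> {"op": "send_rows", "data": {"steps": [1,2,-0.5,0,0,1,4.5,-1.1,0,0,1,4.5,-1.1,0,0,1,4.5,-1.1,0,0,1,4.5,-1.2,0,0,1,4.5,-1.2,0,0,1,4.5,-1.2,0,0,1,4.5,-1.1,0,0,1,4.5,-1.1,0,0,1,4.5,-1.1,0,0,1,4.5,-1.1,0,0,1,3.1,-0.7,0,0], "newtons": 40}}

```text
clock: 1.35
position: [0.6454, -0.1965, 0.2307]
ee_rot: [-0.0, 0.977, 0.215, 0.0]
contact_force: [0.9, -0.2, -0.4]
width: 0.0852
gripper_force: 0.0
```

>>> {"op": "send_rows", "data": {"steps": [1,0,0,0,-8.5,1,0,0,0,-8.5,1,0,0,0,-8.5,1,0,0,0,-8.5,1,0,0,0,-8.5,1,0,0,0,-8.5,1,0,0,0,-8.5,1,0,0,0,-8.5,1,0,0,0,-8.5,1,0,0,0,-8.5,1,0,0,0,-8.5,1,0,0,0,-0.5]}}

```text
clock: 2.55
position: [0.6432, -0.1989, 0.2308]
ee_rot: [-0.0, 0.509, 0.861, -0.0]
contact_force: [-0.1, -0.1, 1.0]
width: 0.0859
gripper_force: 0.0
```

```bash
cat >> h.py <<'E'
from scipy.spatial.transform import Rotation as R
def pose(s):
    w,x,y,z=s['ee_rot']; return R.from_quat([x,y,z,w]).as_matrix(), np.array(s['position'])
def togo(s,tx,ty,tz,yaw):  # yaw = wanted heading of tool y, deg
    M,p=pose(s); a=np.degrees(np.arctan2(M[1,1],M[0,1]))
    print('shift cm',np.round(M.T@(np.array([tx,ty,tz])-p)*100,2),'roll',round(-((yaw-a+90)%180-90),2),'tilt',np.degrees(np.arccos(-M[2,2])),'pos',p,'t',s['clock'],'w',s['width'],'g',s['gripper_force'])
E
python3 - <<'E'
from h import *
s,im=snap('wrist','w1.png'); togo(s,.6426,-.1982,.0313,28.8)
M,p=pose(s); T=np.eye(4);T[:3,:3]=M;T[:3,3]=p; T=T@np.array(im['mount']); np.save('T1.npy',T)
print(T)
# where expected top corners appear
print(plane(im,[[320,240]],.08,T))
E
```

```text
shift cm [ 0.08 -0.   19.95] roll -0.05 tilt 0.04889731871573189 pos [ 0.6431706  -0.19893897  0.23082373] t 2.55 w 0.08588195326811317 g 0.0
[[ 8.77116031e-01  4.63168446e-01  1.27052975e-01  6.10491534e-01]
 [ 4.80278430e-01 -8.45696297e-01 -2.32659413e-01 -1.40711778e-01]
 [-3.12268341e-04  2.65090105e-01 -9.64223594e-01  3.73091078e-01]
 [ 0.00000000e+00  0.00000000e+00  0.00000000e+00  1.00000000e+00]]
[[ 0.64623863 -0.20966501  0.08      ]]
```

View pics/w1.png

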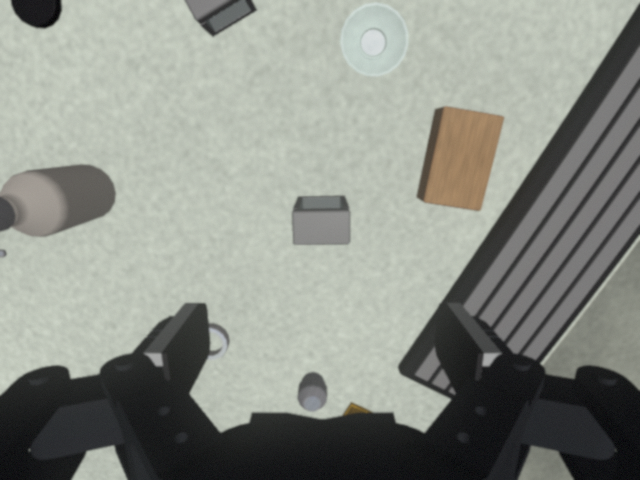

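The wrist view shows the cap squarely aligned with the fingers: x 293–350, y 211–244, centre about (321,228). I'll check its position against the top-view estimate.

```bash
python3 - <<'E'
from h import *
im=get_image('wrist');T=np.load('T1.npy')
P=plane(im,[[292.5,211.5],[349.5,211.5],[350,244],[292.5,244]],.08,T);print(P,P.mean(0))
togo(get_state(),.6426,-.1982,.0313,28.8)
E
```

```text
[[ 0.6164781  -0.19980438  0.08      ]
 [ 0.65538186 -0.17850007  0.08      ]
 [ 0.66876384 -0.20108377  0.08      ]
 [ 0.62861231 -0.22307387  0.08      ]] [ 0.64230903 -0.20061552  0.08      ]
shift cm [ 9.000e-02 -1.000e-02  1.996e+01] roll -0.22 tilt 0.035424561779195625 pos [ 0.64321444 -0.19901087  0.23094114] t 2.65 w 0.08508545062766701 g 0.0
```

Two views agree to about 2 mm, so I'll descend and grip.

>>> {"op": "send_rows", "data": {"steps": [1,0,0,3,0,1,0,0,3,0,1,0,0,3,0,1,0,0,3,0,1,0,0,2,0,1,0,0,2,0,1,0,0,2,0,1,0,0,1,0,1,0,0,0.9,0,1,0,0,0,0], "newtons": 40}}

```text
clock: 3.65
position: [0.6428, -0.1989, 0.0314]
ee_rot: [-0.001, 0.51, 0.86, -0.0]
contact_force: [-0.5, 0.9, 0.3]
width: 0.0853
gripper_force: 0.0
```

>>> {"op": "send_rows", "data": {"steps": [-1,0,0,0,0,-1,0,0,0,0,-1,0,0,0,0,-1,0,0,0,0,-1,0,0,0,0,-1,0,0,0,0,-1,0,0,0,0,-1,0,0,0,0,-1,0,0,0,0,-1,0,0,0,0]}}

```text
clock: 4.65
position: [0.6439, -0.1994, 0.0335]
ee_rot: [0.001, 0.51, 0.86, 0.0]
contact_force: [-0.6, 0.0, 6.5]
width: 0.0455
gripper_force: 42.2
```

>>> {"op": "send_rows", "data": {"steps": [-1,0,0,-1,0,-1,0,0,-2,0,-1,0,0,-3,0,-1,0,0,-3,0,-1,0,0,-2,0,-1,0,0,-1,0,-1,0,0,0,0]}}

```text
clock: 5.35
position: [0.6439, -0.1992, 0.1537]
ee_rot: [0.001, 0.509, 0.86, 0.0]
contact_force: [-0.7, 0.5, -2.1]
width: 0.0456
gripper_force: 41.6
```

```bash
python3 - <<'E'
from h import *
s=get_state(); togo(s,.560,.2125,s['position'][2],-12.04); print(s['contact_force'])
E
```

```text
shift cm [40.14 12.44 -0.06] roll 40.78 tilt 0.14422636481090276 pos [ 0.64392843 -0.19924994  0.15367409] t 5.35 w 0.0456161644980296 g 41.62742078304291
[-0.65310888  0.45004829 -2.10700183]
```

>>> {"op": "send_rows", "data": {"steps": [-1,1.5,0.5,0,0,-1,3,0.9,0,0,-1,4,1.2,0,0,-1,4,1.3,0,0,-1,4,1.3,0,0,-1,4,1.3,0,0,-1,4,1.2,0,0,-1,4,1.2,0,0,-1,4,1.2,0,0,-1,4,1.2,0,0,-1,2.5,0.8,0,0,-1,1.1,0.3,0,0]}}

```text
clock: 6.55
position: [0.5564, 0.2152, 0.1505]
ee_rot: [-0.002, 0.508, 0.861, -0.001]
contact_force: [0.5, 0.0, -1.7]
width: 0.0456
gripper_force: 41.6
```

>>> {"op": "send_rows", "data": {"steps": [-1,0,0,0,4,-1,0,0,0,6,-1,0,0,0,6,-1,0,0,0,6,-1,0,0,0,6,-1,0,0,0,6,-1,0,0,0,4.8,-1,0,0,0,2,-1,0,0,0,0,-1,0,0,0,0]}}

```text
clock: 7.55
position: [0.5586, 0.2117, 0.1514]
ee_rot: [-0.0, 0.777, 0.629, -0.001]
contact_force: [0.6, 0.3, -2.9]
width: 0.0455
gripper_force: 41.6
```

```bash
python3 - <<'E'
from h import *
s,im=snap('scene','s2.png'); togo(s,.560,.2125,.0555,-12.04); print(s['contact_force'])
cv2.imwrite('pics/s2c.png',cv2.resize(im['color'][130:290,300:510,::-1],None,fx=3,fy=3))
E
```

```text
shift cm [0.12 0.14 9.59] roll 0.0 tilt 0.10835406405432042 pos [0.55859163 0.21171602 0.15143188] t 7.55 w 0.04554958096242215 g 41.56297981739044
[ 0.59266709  0.26745984 -2.93322058]
```

View pics/s2c.png

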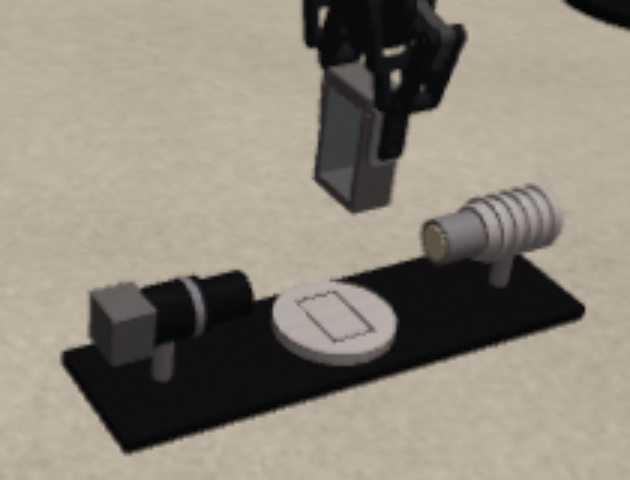

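The held cell is upright over the stage, clear faces toward the barrels. I'll lower it most of the way, then go slowly while watching the force.

>>> {"op": "send_rows", "data": {"steps": [-1,0.1,0.1,1,0,-1,0,0,2,0,-1,0,0,2,0,-1,0,0,2,0,-1,0,0,1,0,-1,0,0,0.6,0,-1,0,0,0.2,0,-1,0,0,0,0,-1,0,0,0,0]}}

```text
clock: 8.5
position: [0.5611, 0.2131, 0.0651]
ee_rot: [0.0, 0.777, 0.629, 0.001]
contact_force: [-0.2, -0.1, -2.2]
width: 0.0456
gripper_force: 41.6
```

>>> {"op": "send_rows", "data": {"steps": [-1,0,0,0.2,0,-1,0,0,0.2,0,-1,0,0,0.1,0,-1,0,0,0,0,-1,0,0,0,0]}}

```text
clock: 9.0
position: [0.5604, 0.2129, 0.0593]
ee_rot: [0.0, 0.777, 0.629, -0.0]
contact_force: [0.4, -0.4, -1.3]
width: 0.0452
gripper_force: 41.6
```

>>> {"op": "send_rows", "data": {"steps": [-1,0,0,0.1,0,-1,0,0,0.1,0,-1,0,0,0,0]}}

```text
clock: 9.3
position: [0.5603, 0.2129, 0.0571]
ee_rot: [-0.0, 0.777, 0.629, -0.0]
contact_force: [-0.1, -0.5, -2.1]
width: 0.0456
gripper_force: 41.6
```

>>> {"op": "send_rows", "data": {"steps": [-1,0,0,0.1,0,-1,0,0,0.1,0,-1,0,0,0,0]}}

```text
clock: 9.6
position: [0.5605, 0.213, 0.0555]
ee_rot: [0.0, 0.777, 0.629, 0.0]
contact_force: [-0.7, -0.4, -0.2]
width: 0.0457
gripper_force: 41.7
```

>>> {"op": "send_rows", "data": {"steps": [-1,0,0,0.1,0,-1,0,0,0,0]}}

```text
clock: 9.8
position: [0.5605, 0.213, 0.0554]
ee_rot: [0.0, 0.777, 0.629, 0.0]
contact_force: [-2.4, 1.1, 5.4]
width: 0.0458
gripper_force: 42.4
```

Contact is made (+5 N). I'll open gradually, then look.

>>> {"op": "send_rows", "data": {"steps": [0.2,0,0,0,0,0.4,0,0,0,0,0.7,0,0,0,0,1,0,0,0,0,1,0,0,0,0,1,0,0,0,0,1,0,0,0,0,1,0,0,0,0,1,0,0,0,0]}}

```text
clock: 10.7
position: [0.5604, 0.2129, 0.0542]
ee_rot: [0.0, 0.777, 0.629, -0.0]
contact_force: [-0.0, -0.2, 0.2]
width: 0.0853
gripper_force: 0.0
```

>>> {"op": "send_rows", "data": {"steps": [1,0,0,-1,0,1,0,0,-2,0,1,0,0,-3,0,1,0,0,-4,0,1,0,0,-4,0,1,0,0,-3,0,1,-3,0,0,0,1,-4,0,0,0,1,-4,0,0,0,1,-3,0,0,0,1,0,0,0,0,1,0,0,0,0]}}

```text
clock: 11.9
position: [0.5313, 0.0758, 0.2251]
ee_rot: [0.0, 0.778, 0.628, 0.001]
contact_force: [-0.4, 0.3, -0.2]
width: 0.0848
gripper_force: 0.0
```

```bash
python3 - <<'E'
from h import *
s,im=snap('scene','s3.png'); s2,t=snap('top','t3.png'); print(s['clock'],s['width'],s['position'])
c=lambda i,x,y,w,h:cv2.resize(i[y:y+h,x:x+w,::-1],(400,300),interpolation=cv2.INTER_CUBIC)
cv2.imwrite('pics/c3.png',np.hstack([c(im['color'],310,140,200,150),c(t['color'],150,180,120,90)]))
E
```

```text
11.9 0.0848301084594984 [0.53132328 0.07578293 0.22511536]
```

View pics/c3.png

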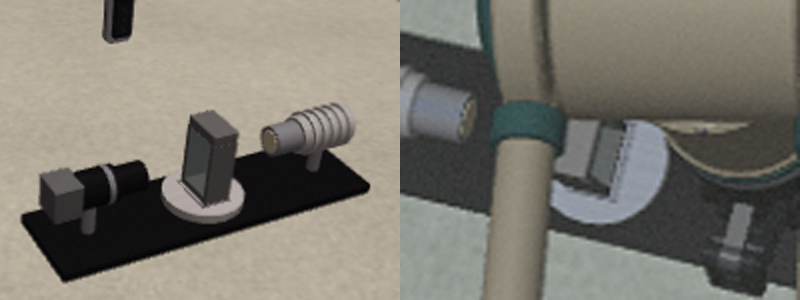

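The cell stands upright on the stage within the outline, but the arm hides part of the top view. I'll clear it and measure once.

>>> {"op": "send_rows", "data": {"steps": [1,-3,0,0,0,1,-4,0,0,0,1,-4,0,0,0,1,-4,0,0,0,1,-4,0,0,0,1,-4,0,0,0,1,-2,0,0,0,1,0,0,0,0]}}

```text
clock: 12.8
position: [0.4794, -0.17, 0.2243]
ee_rot: [0.0, 0.778, 0.628, -0.0]
contact_force: [1.5, 0.8, 0.2]
width: 0.085
gripper_force: 0.0
```

```bash
python3 - <<'E'
from h import *
s,t=snap('top','t4.png')
print(measure(t,(182,200,240,256),.102)); g=t['color']
cv2.imwrite('pics/c4.png',cv2.resize(g[195:260,170:256,::-1],None,fx=6,fy=6,interpolation=cv2.INTER_CUBIC))
E
```

```text
((549.5010986328125, 193.1764678955078), (15.567956924438477, 33.34343338012695), np.float32(80.20832))
```

View pics/c4.png

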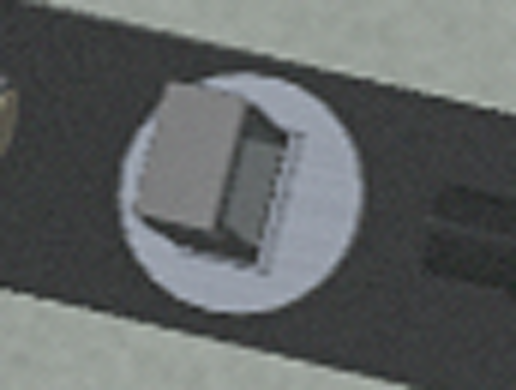

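The crop shows the foot sitting just inside the outline. The cap corners are at crop pixels (167,83), (246,98), (216,232) and (133,208). My automatic mask had caught the glass face instead, so I'll compute from these corners and hand in if they agree.

```bash
python3 - <<'E'
from h import *
t=get_image('top')
c=np.array([[167,83],[246,98],[216,232],[133,208]])/6.+[170,195]-.4
P=plane(t,c,.102)[:,:2]*1000; m=P.mean(0); e=(P[3]-P[0]+P[2]-P[1]); a=np.degrees(np.arctan2(e[1],e[0]))
print(m,m-[560,212.5],'long axis',a)
if np.hypot(*(m-[560,212.5]))<10 and abs((a+12+90)%180-90)<7: print(sign_off())
E
```

```text
[560.34115572 213.94304122] [0.34115572 1.44304122] long axis 169.02364870159784
the job is handed in; nothing more can be done
None
```

The tall cell is standing on the stage about 1.5 mm from the middle and within about 1° of the light path, the short cell and bottle were never approached, and the job is handed in at about 13 s; the final verdict was not shown to me.

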